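# Set the saw's feed stage to 4 and lock it

### The job

The grey feed stage that holds the green specimen mount has to be set to 4 for the next cut. Release its brake by swinging the red lever fully back, turn the knurled dial until the 4 stands centred in the window, making the last turn clockwise and long enough to take up the free play of the lead screw (0.7 of a number), and swing the lever fully home again to lock the dial. The 4 must still stand centred at the end; leave the beaker, the steel block and the red mount near the stage where they are.

Things in the scene. Friction and masses are not known exactly. Their poses are not given: they have to be found in the camera images.
- stage: Grey screwed-down feed stage, base 136x247x12 mm. Origin on the worktop under the dial's vertical axis; z up, -x the front with the sloping 22x15 mm window, +y the brake side, -y the slide. Housing 80 mm high reaches 78 mm in front, 42 mm behind and beside the dial axis. Brake block: x -17..17, y 38..70 mm, top at 91 mm; the lever's vertical pivot is at x 0, y 54 mm, its hub up to 100 mm high.
- dial (a joint): Turn of the dial in rad: the number in the window is this / 0.628 (4 = 2.513); clockwise seen from above raises it; range 0 to 9.6 numbers. It stays where left; about 0.1 N m turns it, 0.3 N m with the brake on.
- slide (a joint): Free play of the slide (with the green mount) on the nut of the lead screw, in m: 0 = taken up by turning the dial clockwise, so the slide stands at as many mm as the window shows; 0.0007 = taken up by turning anti-clockwise, the slide 0.7 mm too far out. Reversing the dial crosses the play in 0.7 of a number (0.44 rad).
- dial_grip (a point): Centre of the dial's black knurled grip, on its axis 116 mm above the worktop. The grip is a round cylinder 46 mm across, from 100 to 132 mm high, over a narrow neck (88 to 100 mm) and a 60 mm flat graduated skirt (81 to 88 mm). Grasp it from above in any yaw. The red line on its top points to the stage's front (-x) at 0 and turns 36 degrees clockwise a number.
- lever (a joint): Swing of the brake lever in rad: 0 fully released (stop), 1.4 fully home (stop), growing counter-clockwise seen from above. From the pivot the arm points 110 degrees from the stage's +x towards its +y at 0, and 190 degrees (to the front) at 1.4. The shoe bites from about 0.65. The post takes about 5 N to move, up to 8 N near home; it stays where left.
- lever_post (a point): Middle of the lever's upright round red post, 12 mm thick, standing free from 98 to 130 mm above the worktop; this point is at 115 mm, 68 mm from the pivot. It follows the lever. The arm below it is 10 mm wide, 93 to 98 mm high.
- beaker: Clear glass beaker, 55 mm across, 70 mm high, to the left of the stage, near the lever, origin at the centre of its base; leave it alone.
- ref_block: Round steel hardness block, 60 mm across, 14 mm high, behind the stage, origin at the centre of its base; leave it alone.
- red_mount: Red round specimen mount, 30 mm across, 19 mm high, on the worktop, left of the beaker, origin at the centre of its base; leave it alone.

How it is judged (in metres and radians):
On the way, in this order (a step that is already met when the one before it is completed fails the run):
1. the brake is released (value of joint lever below 0.4 rad), for 0.2 s.
2. with the brake off, 4 stands in the window and the play is taken up (value of joint dial between 2.356 and 2.67 rad and value of joint slide below 0.00025 m and value of joint lever below 0.4 rad), for 0.2 s.
At the end, for the whole second after the job is handed in: The dial stands within a quarter of a number of 4 (2.356 to 2.670 rad) and at rest, the slide's play is taken up clockwise to within 0.25 mm, the lever is within 0.15 rad of its home stop, and beaker, hardness block and red mount are within 20 mm of where they stood (value of joint dial between 2.356 and 2.67 rad and value of joint slide below 0.00025 m and velocity of joint dial between -0.1 and 0.1 rad/s and value of joint lever above 1.25 rad and distance of each of beaker, ref_block, red_mount from where it was at the start of the episode below 0.02 m); the robot touches nothing.
It fails at once if a thing beside the stage is pushed away or knocked over (distance of any of beaker, ref_block, red_mount from where it was at the start of the episode above 0.02 m or angle between beaker's own z axis and vertical above 0.5 rad).
It also fails if it takes over 72 s, if anything falls off the work surface, if the arm or the gripper's body presses on something with over 40 N, if the wrist force passes 120 N, or if a joint passes its speed limit or range.

### The arm

A 6-joint arm with a two-finger parallel gripper is mounted at the origin on a cart in front of the work surface, level with it; the furniture and walls round the work are solid. World frame = base frame: x ahead of the robot, y to its left, z up, the work surface at z = 0. Lengths are in m, angles in degrees, forces in N, time in s.
With the tool pointing down it reaches from about 0.3 to 0.75 m from the base axis. Payload 8.5 kg.
Tool frame: the origin (TCP) lies at the very end of the fingers, on their centre line; the grasp point (between the pads) lies 19 mm behind it; z points along the fingers, y is the line along which they close (so a half turn about z gives the same grasp; the last joint's range is limited). The gripper opens to 85 mm and grips with 20 to 120 N. Pads are 22 mm wide; open, the fingers measure 114 mm over their backs; the gripper's body (76 mm by 85 mm) begins 54 mm behind the grasp point. The pads swing forward as they close: fully open they stand 13 mm farther back than shut.
Start: joints at [64.441, 21.807, 74.336, -0, 83.858, -12.336], TCP at [0.126, 0.535, 0.202] pointing down, gripper open.
Joint ranges: [-178.18, 178.18], [-50.72, 133.34], [12.68, 142.11], [-81.47, 261.47], [9.98, 163.14], [-165.26, 165.26]. Speed limits (degrees/s): [136.94, 136.94, 180, 180, 180, 180].

### API

Orientations are given as a 3x3 rotation matrix whose columns are the frame's x, y, z axes.
In Python, from rig import env, optics, spotter gives the robot as it stands.
- The arm moves only by the shell command python3 -m crank 'ROWS' [FORCE]. ROWS is JSON, one flat list of numbers, 5 for each row, row after row: the finger opening in cm, from 0 to 8.54, then the shift along the tool's x, y, z in cm, then the turn about the tool's z in rad. A call has exactly 8 rows; each row shifts and turns the commanded pose from where the row before left it, along the tool's axes as they then stand; what a row does not reach is not made up. A row lasts 1/12 s, in which the tool goes at most 41.7 mm and 7.16 degrees, less where a joint would pass 70% of its speed; a pose out of reach is approached as far as the arm can. A call is refused whole if a number of a shift passes 4.17 or a number of a turn 0.125, either way. A call with a gripper value outside its range is refused whole. The fingers move at their own pace and stop on an object; FORCE is the grip in N (left out, the last holds). Time passes only in rows, so rows that do not move let the fingers close, or fill a call up. It gives the time, the measured TCP pose, the force, the opening and the grip force at its end, in the units of the state.
- env.observe(): the state, without advancing time (a new reading comes with each control period).
- optics.get_image(name): name is "scene" or "top" or "wrist"; returns a dict with "color" (420x560x3 uint8, red, green, blue), "intrinsics" (3x3 intrinsics, pixels), "pose" (4x4, takes a point from camera to world coordinates). Camera axes: x right, y up, looking along -z (the intrinsics and any distortion apply to the point x, -y, -z); pixel columns grow to the right and rows downward; lengths in m; the calibration is good to about 2 mm. A picture is of the moment at which its call begins. There is no depth.
- env.close_job(): hands the job in; it is judged then, once.
Trained networks look in a picture, given as the dict that the camera call returned (one of the last four; its "shot" number tells which), for a name from the list of things; names that differ only in an ending like _2 or _b are one class to them, and where a whole thing is asked for, a point or a joint stands for the part that bears it (a point fixed in the world has none). Each returns a list of dicts, best first, with "score" (0 to 1); they miss things now and then, are a little off and sometimes report something else, mostly with a low value. They report only what shows in the picture. A call takes as long as a camera call.
- spotter.look_for(picture, query): "at" ([column, row] as shares, 0 to 1, of the picture: columns of its width, rows of its height, amid what is visible of it).
The state is a dict: "time_s": time; "q": joint angles; "qvel": joint speeds; "joint_efforts": joint torques, N m; "position": TCP position; "tool_rot": TCP orientation; "ft_force": force on the tool from outside, world axes, zero at the start; "wrist_torque": the same for the moment, N m; "grip_width": finger opening in m; "gripper_force": force on a finger pad.
Only numpy, scipy, OpenCV 4.12 (cv2) and the standard library are available. Lean on these libraries where they do the work, as an engineer would, in place of code of your own. Each camera call takes 0.05 s, during which the arm holds its last target. There are 200 camera calls.

## Working session

There is one attempt and no reset: what is moved stays moved. The work goes in short steps, Python scripts to look and compute and a shell command to move; the robot and the scene stay as the last step left them, time stands still between calls to the robot, and variables do not carry over. Pictures are saved under pics/ and viewed, at most 10 in all, crops included, and the job is handed in when it is done.

```bash
mkdir -p pics; ls; cat > h.py <<'E'
from rig import env, optics, spotter
import numpy as np, cv2
def ray(p,uv):
    K=np.array(p["intrinsics"]);T=np.array(p["pose"])
    d=np.array([(uv[0]-K[0,2])/K[0,0],-(uv[1]-K[1,2])/K[1,1],-1.])
    return T[:3,3],T[:3,:3]@d
def onz(p,uv,z):
    o,d=ray(p,uv); return o+d*(z-o[2])/d[2]
def proj(p,X):
    K=np.array(p["intrinsics"]);T=np.array(p["pose"])
    c=T[:3,:3].T@(np.array(X)-T[:3,3]); return [K[0,0]*c[0]/-c[2]+K[0,2],K[1,1]*-c[1]/-c[2]+K[1,2]]
def save(p,n,crop=None,s=1):
    im=p["color"][:,:,::-1]
    if crop: im=im[crop[1]:crop[3],crop[0]:crop[2]]
    cv2.imwrite(n,cv2.resize(im,None,fx=s,fy=s,interpolation=cv2.INTER_CUBIC))
E
python3 - <<'E'
from h import *
s=env.observe(); print(s["position"],np.round(s["tool_rot"],3).tolist(),s["time_s"],s["grip_width"])
H={"dial_grip":.116,"lever_post":.115,"stage":.05,"beaker":.035,"ref_block":.014,"red_mount":.019}
for n in ["top","scene"]:
    p=optics.get_image(n); save(p,f"pics/{n}0.png")
    if n=="top":print(np.round(p["pose"],3).tolist())
    for k,z in H.items():
        for d in spotter.look_for(p,k)[:2]:
            uv=np.array(d["at"])*[560,420]; print(n,k,round(d["score"],2),uv.round(),onz(p,uv,z).round(3))
E
```

```text
pics
[0.12567422 0.53511862 0.20100937] [[-0.973, 0.229, -0.001], [0.229, 0.973, -0.001], [0.0, -0.001, -1.0]] 0.0 0.08554423925451352
[[0.027, 0.991, -0.131, 0.384], [-1.0, 0.025, -0.017, -0.271], [-0.014, 0.131, 0.991, 0.923], [0.0, 0.0, 0.0, 1.0]]
top dial_grip 0.7 [332. 218.] [ 0.476 -0.345  0.116]
top lever_post 0.51 [311. 239.] [ 0.437 -0.309  0.115]
top beaker 0.66 [232. 239.] [ 0.437 -0.162  0.035]
top beaker 0.63 [309. 240.] [ 0.439 -0.309  0.035]
top ref_block 0.64 [307. 182.] [ 0.558 -0.305  0.014]
top red_mount 0.74 [193. 236.] [ 0.443 -0.082  0.019]
top red_mount 0.74 [310. 181.] [ 0.558 -0.309  0.019]
scene dial_grip 0.62 [317. 180.] [ 0.46  -0.326  0.116]
scene dial_grip 0.58 [344. 183.] [ 0.414 -0.358  0.116]
scene lever_post 0.5 [322. 202.] [ 0.4   -0.277  0.115]
scene stage 0.68 [333. 199.] [ 0.457 -0.373  0.05 ]
scene beaker 0.72 [268. 253.] [ 0.432 -0.164  0.035]
scene ref_block 0.71 [278. 207.] [ 0.556 -0.3    0.014]
scene red_mount 0.66 [229. 284.] [ 0.432 -0.068  0.019]
scene red_mount 0.2 [332. 199.] [ 0.486 -0.407  0.019]
```

```bash
python3 - <<'E'
import cv2,numpy as np
a=cv2.imread("pics/top0.png")[120:320,150:430];b=cv2.imread("pics/scene0.png")[120:320,180:460]
a=cv2.resize(a,None,fx=2.8,fy=1.4*2,interpolation=2)[:,:];b=cv2.resize(b,None,fx=2.8,fy=2.8,interpolation=2)
cv2.imwrite("pics/a.png",a);cv2.imwrite("pics/b.png",b)
E
```

```text
(no output)
```

View pics/a.png

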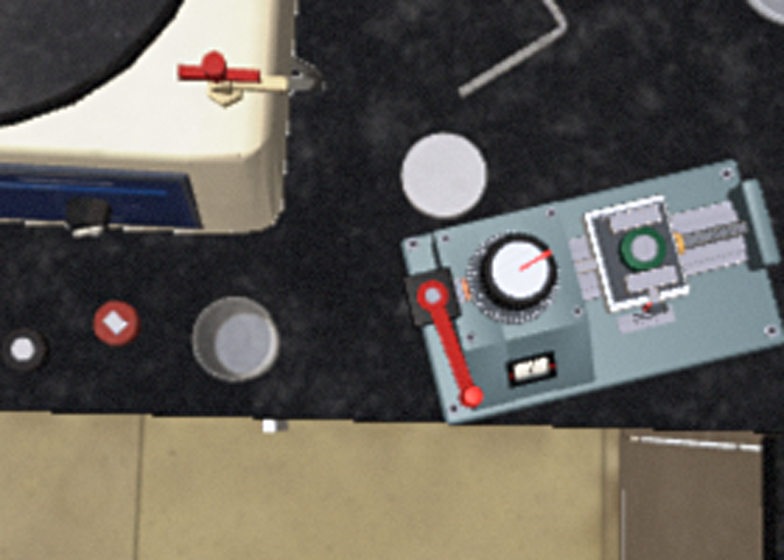

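View pics/b.png

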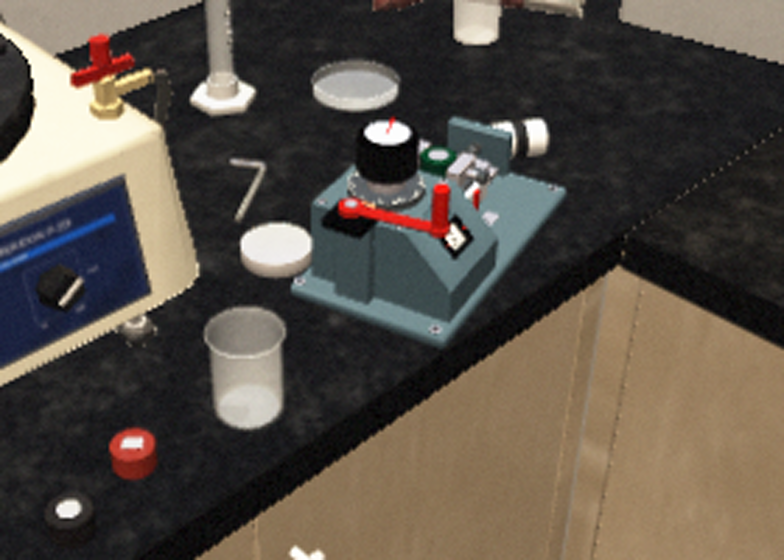

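The top view shows the dial cap centred at pixel (335,215), its red line pointing right and slightly up. The lever hub is at (304,225), the post top at (319,262), and the lever lies home towards the front. Beaker, block and red mount agree with the network.

```bash
python3 - <<'E'
from h import *
p=optics.get_image("top")
f=lambda a,z:onz(p,(150+a[0]/2.8,120+a[1]/2.8),z)
D=f((519,266),.132);Hb=f((432,295),.1);P=f((472,397),.130);L=f((550,253),.132)
ang=lambda v:np.degrees(np.arctan2(v[1],v[0]))
print("dial",D.round(4),"hub",Hb.round(4),"post",P.round(4))
print("D-H dist",np.linalg.norm((Hb-D)[:2]),"yaw stage",ang(Hb-D)-90)
# yaw from base edges: front edge of base & rear edge corners z=.012
c=[f(x,.012) for x in[(449,423),(781,344),(735,160),(403,238)]]
print("yaw base",ang(c[0]-c[1])-90,ang(c[3]-c[2])-90, [x.round(3) for x in c])
print("lever len",np.linalg.norm((P-Hb)[:2]),"dir",ang(P-Hb)); print("line dir",ang(L-D))
cv=p["color"];hs=cv2.cvtColor(cv,cv2.COLOR_RGB2HSV)
for n in("beaker","red_mount"):pass
E
```

```text
dial [ 0.4784 -0.3493  0.132 ] hub [ 0.4622 -0.2974  0.1   ] post [ 0.3978 -0.322   0.13  ]
D-H dist 0.05439688793784689 yaw stage 17.334211574791183
yaw base 14.807367289671106 14.783130299907114 [array([ 0.381, -0.314,  0.012]), array([ 0.442, -0.545,  0.012]), array([ 0.573, -0.514,  0.012]), array([ 0.511, -0.279,  0.012])]
lever len 0.06890718497952462 dir -159.0949840014105
line dir -65.7400849484731
```

The stage yaw is about 15°, the lever is home (about 1.35 rad) and the dial reads about 7.2. That means turning anti-clockwise past 4 to about 3, then back clockwise. I'll turn the tool and travel to above the post.

```bash

python3 -m crank '[8.5,0,0,0,0.125, 8.5,0,0,0,0.125, 8.5,0,0,0,0.125, 8.5,0,0,0,0.125, 8.5,0,0,0,0.125, 8.5,0,0,0,0.125, 8.5,0,0,0,0.125, 8.5,0,0,0,0.125]' 25
python3 -m crank '[8.5,0,0,0,0.125, 8.5,0,0,0,0.125, 8.5,0,0,0,0.125, 8.5,0,0,0,0.125, 8.5,0,0,0,0.125, 8.5,0,0,0,0.125, 8.5,0,0,0,0.125, 8.5,0,0,0,0.125]'
python3 -m crank '[4,0,0,0,0.125, 4,0,0,0,0.125, 4,0,0,0,0.125, 4,0,0,0,0.1, 4,0.29,3.13,0,0, 4,0.29,3.13,0,0, 4,0.29,3.13,0,0, 4,0.29,3.13,0,0]'
python3 -m crank '[4,0.29,3.13,0,0, 4,0.29,3.13,0,0, 4,0.29,3.13,0,0, 4,0.29,3.13,0,0, 4,0.29,3.13,0,0, 4,0.29,3.13,0,0, 4,0.29,3.13,0,0, 4,0.29,3.13,0,0]'
```

```text
time_s: 1.42
position: [0.1258, 0.5354, 0.2016]
tool_rot: [[-0.328, 0.945, 0.0], [0.945, 0.328, 0.0], [0.0, 0.0, -1.0]]
ft_force: [-0.1, 0.8, 0.1]
grip_width: 0.085
gripper_force: 0.0
time_s: 2.08
position: [0.1258, 0.5354, 0.2016]
tool_rot: [[0.618, 0.786, -0.0], [0.786, -0.618, 0.0], [0.0, -0.0, -1.0]]
ft_force: [-0.5, -0.0, 0.1]
grip_width: 0.0852
gripper_force: 0.0
time_s: 2.75
position: [0.1895, 0.4256, 0.2016]
tool_rot: [[0.906, 0.423, 0.0], [0.423, -0.906, 0.0], [0.0, 0.0, -1.0]]
ft_force: [0.9, 0.1, 0.7]
grip_width: 0.0397
gripper_force: 0.0
time_s: 3.42
position: [0.3164, 0.2082, 0.2018]
tool_rot: [[0.906, 0.422, 0.001], [0.422, -0.906, 0.0], [0.001, 0.0, -1.0]]
ft_force: [1.0, 0.4, 0.1]
grip_width: 0.0401
gripper_force: 0.0
```

```bash

python3 -m crank '[4,0.29,3.13,0,0, 4,0.29,3.13,0,0, 4,0.29,3.13,0,0, 4,0.29,3.13,0,0, 4,-1,2.48,0,0, 4,-1,2.48,0,0, 4,-1,2.48,0,0, 4,-1,2.48,0,0]' >/dev/null
python3 -m crank '[4,-1,2.48,0,0, 4,-1,2.48,0,0, 4,-1,2.48,0,0, 4,-1,2.48,0,0, 4,-1,2.48,0,0, 4,-1,2.48,0,0, 4,-1,2.48,0,0, 4,-1,2.48,0,0]' >/dev/null
python3 -m crank '[4,-1,2.48,0,0, 4,-1,2.48,0,0, 4,-1,2.48,0,0, 4,-1,2.48,0,0, 4,0,0,0,0, 4,0,0,0,0, 4,0,0,0,0, 4,0,0,0,0]'
python3 - <<'E'
from h import *
p=optics.get_image("wrist"); save(p,"pics/w1.png")
for k,z in {"lever_post":.13,"dial_grip":.132}.items():
  for d in spotter.look_for(p,k)[:2]:
    uv=np.array(d["at"])*[560,420]; print(k,round(d["score"],2),uv.round(),onz(p,uv,z).round(4))
for X in [(.4028,-.3258,.13),(.478,-.349,.132),(.4644,-.2971,.1)]: print(np.round(proj(p,X)))
E
```

```text
time_s: 5.42
position: [0.4018, -0.3253, 0.2018]
tool_rot: [[0.906, 0.423, 0.0], [0.423, -0.906, 0.0], [0.0, -0.0, -1.0]]
ft_force: [0.3, -0.6, -1.1]
grip_width: 0.0396
gripper_force: 0.0
lever_post 0.7 [270. 160.] [ 0.4417 -0.3038  0.13  ]
dial_grip 0.83 [334. 139.] [ 0.4779 -0.342   0.132 ]
[274. 212.]
[342. 142.]
[274. 128.]
```

View pics/w1.png

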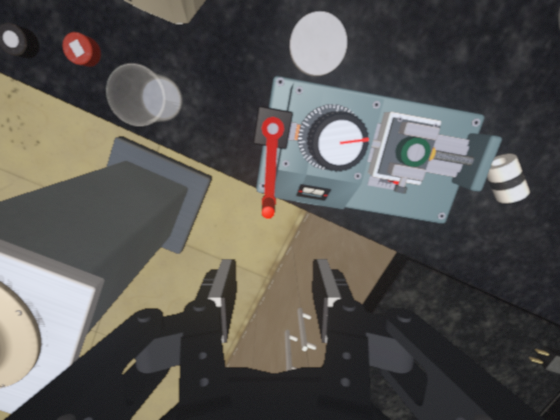

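The post top is at (268,211), about 5 mm left of predicted, which gives roughly (0.399, -0.321). The dial and hub match their predicted positions and the dial line reads about 7.2. Now I'll descend and grip the post.

```bash

python3 -m crank '[4,0,-0.5,2,0, 4,0,0,2.5,0, 4,0,0,2.5,0, 4,0,0,1.5,0, 4,0,0,1.2,0, 4,0,0,0,0, 0,0,0,0,0, 0,0,0,0,0]' 25
python3 -m crank '[0,0,0,0,0, 0,0,0,0,0, 0,0,0,0,0, 0,0,0,0,0, 0,0,0,0,0, 0,0,0,0,0, 0,0,0,0,0, 0,0,0,0,0]'
```

```text
time_s: 6.23
position: [0.4, -0.3219, 0.1056]
tool_rot: [[0.906, 0.422, 0.001], [0.422, -0.906, -0.001], [0.0, 0.002, -1.0]]
ft_force: [0.4, -0.8, 0.4]
grip_width: 0.0166
gripper_force: 0.0
time_s: 6.9
position: [0.3996, -0.3217, 0.1046]
tool_rot: [[0.907, 0.422, -0.0], [0.422, -0.907, 0.0], [-0.0, -0.0, -1.0]]
ft_force: [0.3, 0.4, -0.5]
grip_width: -0.0001
gripper_force: 0.0
```

```bash
python3 - <<'E'
from h import *
p=optics.get_image("wrist"); q=optics.get_image("top"); 
for im,z in((p,.13),(q,.13)):
  hs=cv2.cvtColor(im["color"],cv2.COLOR_RGB2HSV)
  print(np.round(proj(im,(.3996,-.3217,.115))),np.round(proj(im,(.3996,-.3217,.13))))
a=cv2.resize(p["color"][40:420,130:430,::-1],None,fx=1.4,fy=1.4);b=cv2.resize(q["color"][170:290,260:380,::-1],None,fx=3,fy=3)
o=np.zeros((max(a.shape[0],b.shape[0]),a.shape[1]+b.shape[1],3),np.uint8);o[:a.shape[0],:a.shape[1]]=a;o[:b.shape[0],a.shape[1]:]=b
cv2.imwrite("pics/w2.png",o);print(o.shape)
E
```

```text
[273. 257.] [273. 269.]
[318. 261.] [318. 261.]
(532, 780, 3)
```

View pics/w2.png

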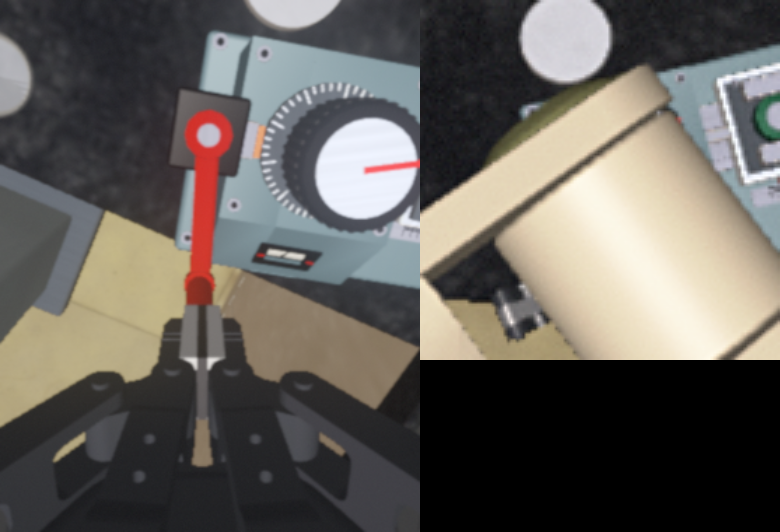

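```bash
python3 - <<'E'
from h import *
p=optics.get_image("wrist")
print(np.round(p["pose"],3).tolist(), np.round(p["intrinsics"]).tolist())
f=lambda a:(130+a[0]/1.4,40+a[1]/1.4)
for n,a,z in(("post",(200,283),.13),("hub",(209,134),.1),("dial",(367,167),.132),("tip",(203,306),.1046)): print(n,onz(p,f(a),z).round(4))
print(env.observe()["position"], proj(p,env.observe()["position"]))
hs=cv2.cvtColor(p["color"],cv2.COLOR_RGB2HSV)
m=((hs[...,0]<8)|(hs[...,0]>172))&(hs[...,1]>150);m[:,300:]=0;m[:120]=0
ys,xs=np.nonzero(m)
for y in range(ys.min(),ys.max()+1,4): print(y,xs[ys==y].min() if (ys==y).any() else None,xs[ys==y].max() if (ys==y).any() else None,int(hs[y,273,2]))
E
```

```text
[[0.422, 0.86, 0.288, 0.474], [-0.907, 0.4, 0.134, -0.288], [0.0, -0.317, 0.948, 0.277], [0.0, 0.0, 0.0, 1.0]] [[302.0, 0.0, 274.0], [0.0, 302.0, 212.0], [0.0, 0.0, 1.0]]
post [ 0.4142 -0.3148  0.13  ]
hub [ 0.4636 -0.2958  0.1   ]
dial [ 0.4784 -0.348   0.132 ]
tip [ 0.3941 -0.3255  0.1046]
[ 0.39961827 -0.32171632  0.10461732] [np.float64(273.19297062783943), np.float64(249.16010796780395)]
120 271 285 192
124 267 290 210
128 264 294 208
132 263 294 197
136 262 295 207
140 263 294 196
144 264 293 210
148 267 290 210
152 270 286 199
156 269 285 210
160 269 285 211
164 270 285 212
168 270 284 211
172 270 284 211
176 270 284 211
180 269 283 211
184 269 283 211
188 269 283 210
192 269 283 211
196 268 282 211
200 268 282 211
204 268 281 211
208 268 281 210
212 268 281 210
216 267 280 209
220 267 280 209
224 266 280 209
228 266 280 208
232 266 279 206
236 264 280 202
240 262 282 131
244 262 283 131
248 263 281 132
252 264 280 129
256 264 280 124
```

The fingers shut on nothing. In the wrist view their ends appear about 30 mm higher than the reported TCP, above the post top, while the post itself is at the right xy. I'll open, go lower in steps and close again, watching the force.

```bash

python3 -m crank '[4,0,0,0,0, 4,0,0,0,0, 4,0,0,0,0, 4,0,0,0,0, 4,0,0,0,0, 4,0,0,0.3,0, 4,0,0,0.4,0, 4,0,0,0,0]' 25
python3 -m crank '[4,0,0,0.3,0, 4,0,0,0.3,0, 4,0,0,0.2,0, 0,0,0,0,0, 0,0,0,0,0, 0,0,0,0,0, 0,0,0,0,0, 0,0,0,0,0]'
python3 - <<'E'
from h import *
p=optics.get_image("wrist");save(p,"pics/w3.png",(170,140,400,400),2)
E
```

```text
time_s: 7.72
position: [0.3993, -0.3214, 0.0967]
tool_rot: [[0.907, 0.422, -0.001], [0.422, -0.907, 0.001], [-0.0, -0.001, -1.0]]
ft_force: [-0.1, -0.5, 0.2]
grip_width: 0.0403
gripper_force: 0.0
time_s: 8.38
position: [0.3994, -0.3215, 0.0897]
tool_rot: [[0.907, 0.422, -0.0], [0.422, -0.907, 0.0], [-0.0, -0.001, -1.0]]
ft_force: [-2.1, 1.7, 0.5]
grip_width: 0.0105
gripper_force: 24.4
```

View pics/w3.png

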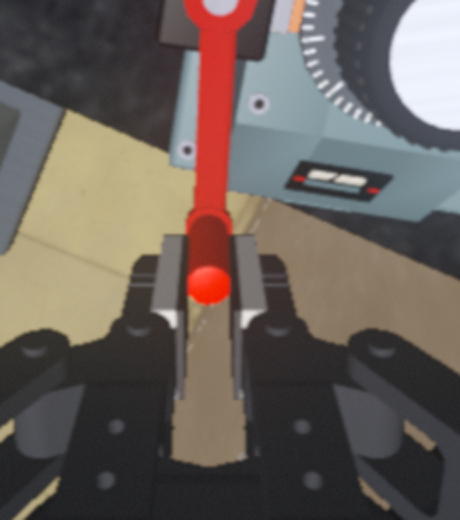

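The post is now held firmly (opening 10.5 mm, 24 N). The fingertips sit at mid-post, so the real tips are about 25 mm above the reported TCP. Now I'll swing the lever back.

```bash

python3 -m crank '[0,0.09,-0.68,0,0.1, 0,0.09,-0.68,0,0.1, 0,0.09,-0.68,0,0.1, 0,0.09,-0.68,0,0.1, 0,0.09,-0.68,0,0.1, 0,0.09,-0.68,0,0.1, 0,0.09,-0.68,0,0.1, 0,0,0,0,0]' 40
python3 -m crank '[0,0.09,-0.68,0,0.1, 0,0.09,-0.68,0,0.1, 0,0.09,-0.68,0,0.1, 0,0.09,-0.68,0,0.1, 0,0.09,-0.68,0,0.1, 0,0.09,-0.68,0,0.1, 0,0,0,0,0, 0,0,0,0,0]'
python3 - <<'E'
from h import *
P=np.array(env.observe()["position"])[:2]; v=P-[.4644,-.2971]; print(np.linalg.norm(v),np.radians(205-15+15-np.degrees(np.arctan2(v[1],v[0]))%360))
print("lever from angle", 1.4-np.radians(205-np.degrees(np.arctan2(v[1],v[0]))%360))
E
```

```text
time_s: 9.1
position: [0.3979, -0.2737, 0.0897]
tool_rot: [[0.964, -0.266, -0.004], [-0.266, -0.964, 0.001], [-0.004, 0.0, -1.0]]
ft_force: [-10.0, 3.6, 5.7]
grip_width: 0.0095
gripper_force: 39.6
time_s: 9.77
position: [0.4225, -0.2401, 0.0896]
tool_rot: [[0.649, -0.761, -0.003], [-0.761, -0.649, 0.004], [-0.005, -0.0, -1.0]]
ft_force: [-6.7, 9.4, 8.7]
grip_width: 0.0095
gripper_force: 39.9
0.07070811764163519 1.3730663429238135
lever from angle 0.026933657076186446
```

```bash

python3 -m crank '[0,0.05,-0.3,0,0, 0,0,-0.2,0,0, 0,0,0,0,0, 0,0,0,0,0, 4,0,0,0,0, 4,0,0,0,0, 4,0,0,0,0, 4,0,0,0,0]' 40
python3 -m crank '[4,0,0,-2,0, 4,0,0,-3,0, 4,0,0,-3,0, 8.5,3,0.7,0,0, 8.5,3,0.7,0,0, 8.5,3,0.7,0,0, 8.5,3,0.7,0,0, 8.5,0,0,0,0]'
python3 - <<'E'
from h import *
s=env.observe();q=optics.get_image("wrist"); p=optics.get_image("scene")
a=cv2.resize(q["color"][:,:,::-1],(400,300));b=cv2.resize(p["color"][120:270,260:460,::-1],(400,300))
cv2.imwrite("pics/w4.png",np.hstack([a,b]))
R=np.array(s["tool_rot"]); d=np.array([.4784,-.3487,.2])-s["position"]; print("shift tool cm",(R.T@d*100).round(2),s["q"])
print(proj(q,(.4784,-.3487,.132)))
E
```

```text
time_s: 10.43
position: [0.4284, -0.2396, 0.0897]
tool_rot: [[0.649, -0.761, 0.001], [-0.761, -0.649, -0.0], [0.001, -0.0, -1.0]]
ft_force: [0.5, 0.2, 0.4]
grip_width: 0.04
gripper_force: 0.0
time_s: 11.1
position: [0.4862, -0.353, 0.1686]
tool_rot: [[0.648, -0.762, 0.001], [-0.762, -0.648, -0.001], [0.002, 0.0, -1.0]]
ft_force: [-0.5, 0.4, -1.0]
grip_width: 0.0848
gripper_force: 0.0
shift tool cm [-0.83  0.32 -3.14] [-4.72495846e+01  2.82437964e+01  6.91756194e+01 -1.69612165e-02
  8.24800867e+01  9.23718257e+01]
[np.float64(278.6212539051801), np.float64(238.44902522227324)]
```

View pics/w4.png

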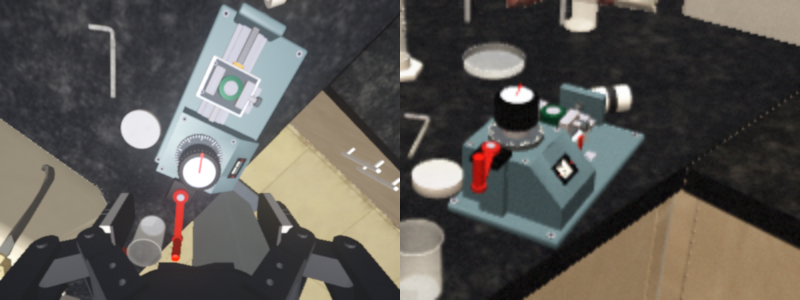

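The lever is swung out (scene view, right), the beaker is untouched, and the dial is where predicted (within 4 px). Now I'll go down over the dial and grasp it.

```bash

python3 -m crank '[8.5,-0.9,0.32,0,0, 8.5,0,0,2,0, 8.5,0,0,2,0, 8.5,0,0,1.5,0, 8.5,0,0,1,0, 8.5,0,0,0.7,0, 8.5,0,0,0.6,0, 8.5,0,0,0.6,0]' 40
python3 -m crank '[8.5,0,0,0.4,0, 8.5,0,0,0,0, 3,0,0,0,0, 3,0,0,0,0, 3,0,0,0,0, 3,0,0,0,0, 3,0,0,0,0, 3,0,0,0,0]' 40
```

```text
time_s: 11.87
position: [0.4766, -0.344, 0.0858]
tool_rot: [[0.649, -0.76, 0.001], [-0.76, -0.649, -0.001], [0.001, -0.0, -1.0]]
ft_force: [1.1, -0.3, -0.7]
grip_width: 0.085
gripper_force: 0.0
time_s: 12.53
position: [0.4751, -0.3456, 0.0828]
tool_rot: [[0.649, -0.761, -0.002], [-0.761, -0.649, -0.003], [0.001, 0.003, -1.0]]
ft_force: [-9.7, -3.6, 7.2]
grip_width: 0.044
gripper_force: 40.8
```

```bash

python3 -m crank '[6,0,0,0,0, 6,0,0,0,0, 6,0.4,0.1,0,0, 6,0,0,0,0, 3,0,0,0,0, 3,0,0,0,0, 3,0,0,0,0, 3,0,0,0,0]' 40
python3 - <<'E'
from h import *
p=optics.get_image("wrist");save(p,"pics/w5.png",(170,140,400,400),2)
E
```

```text
time_s: 13.2
position: [0.4776, -0.3485, 0.082]
tool_rot: [[0.649, -0.761, -0.001], [-0.761, -0.649, -0.002], [0.001, 0.002, -1.0]]
ft_force: [-4.2, -2.7, 4.3]
grip_width: 0.0442
gripper_force: 41.2
```

View pics/w5.png

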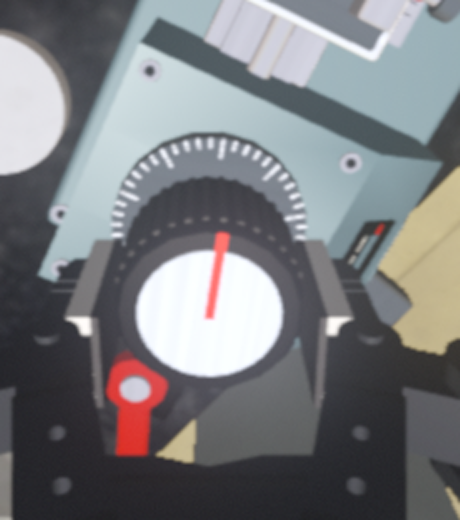

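The dial is gripped and well centred; its line reads about 7.1. Now the anti-clockwise turn past 4.

```bash

python3 -m crank '[3,0,0,0,-0.1, 3,0,0,0,-0.12, 3,0,0,0,-0.12, 3,0,0,0,-0.12, 3,0,0,0,-0.12, 3,0,0,0,-0.12, 3,0,0,0,-0.12, 3,0,0,0,-0.1]' 50
python3 -m crank '[3,0,0,0,-0.12, 3,0,0,0,-0.12, 3,0,0,0,-0.12, 3,0,0,0,-0.12, 3,0,0,0,-0.12, 3,0,0,0,-0.12, 3,0,0,0,-0.12, 3,0,0,0,-0.12]'
python3 -m crank '[3,0,0,0,-0.12, 3,0,0,0,-0.12, 3,0,0,0,-0.12, 3,0,0,0,-0.12, 3,0,0,0,-0.12, 3,0,0,0,-0.12, 3,0,0,0,0, 3,0,0,0,0]'
cat > line.py <<'E'
from h import *
p=optics.get_image("wrist")
R=np.array(p["color"]).astype(int)
T=np.array(p["pose"])
# sample cap top on a metric grid around axis C, find red pixels
def meas(C):
    g=np.arange(-.021,.0211,.0005);pts=[];whites=[]
    for a in g:
        for b in g:
            u,v=proj(p,(C[0]+a,C[1]+b,.132));r=R[int(round(v)),int(round(u))]
            if r.min()>150: whites.append((a,b))
            if a*a+b*b<.018**2 and r[0]>130 and r[0]-r[1]>60 and r[0]-r[2]>60: pts.append((a,b))
    return np.array(pts),np.array(whites)
C=np.array([.478,-.3487])
pts,w=meas(C); 
allp=np.vstack([w,pts]);mn,mx=allp.min(0),allp.max(0);C2=C+(mn+mx)/2
pts,w=meas(C2)
c=pts.mean(0);
_,_,V=np.linalg.svd(pts-c);v=V[0]*np.sign(V[0]@c)
for n,d in(("pca",v),("centroid",c)):
    a=np.degrees(np.arctan2(d[1],d[0]));print(n,len(pts),"C",C2.round(4),"size",(mx-mn).round(3),"ang",round(a,1),"number",round(((195-a)%360)/36,3))
E
python3 line.py
```

```text
time_s: 13.92
position: [0.4781, -0.3475, 0.0821]
tool_rot: [[0.998, 0.062, -0.0], [0.062, -0.998, 0.0], [0.0, -0.0, -1.0]]
ft_force: [-2.0, 2.8, 4.7]
grip_width: 0.0443
gripper_force: 50.5
time_s: 14.58
position: [0.4775, -0.3464, 0.0821]
tool_rot: [[0.522, 0.853, -0.001], [0.853, -0.522, 0.002], [0.001, -0.002, -1.0]]
ft_force: [-6.8, 6.4, 8.2]
grip_width: 0.0439
gripper_force: 50.8
time_s: 15.25
position: [0.4766, -0.3461, 0.082]
tool_rot: [[-0.165, 0.986, -0.003], [0.986, 0.165, 0.003], [0.004, -0.003, -1.0]]
ft_force: [-11.2, 7.2, 10.5]
grip_width: 0.0438
gripper_force: 51.0
pca 145 C [ 0.4782 -0.3487] size [0.042 0.042] ang 91.3 number 2.882
centroid 145 C [ 0.4782 -0.3487] size [0.042 0.042] ang 96.2 number 2.743
```

The dial is at about 2.9. Now clockwise, 1.1 numbers back to 4, which takes up the play.

```bash

python3 -m crank '[3,0,0,0,0.1, 3,0,0,0,0.1, 3,0,0,0,0.1, 3,0,0,0,0.1, 3,0,0,0,0.1, 3,0,0,0,0.1, 3,0,0,0,0.1, 3,0,0,0,0]'
python3 -m crank '[3,0,0,0,0, 3,0,0,0,0, 6.5,0,0,0,0, 6.5,0,0,0,0, 6.5,0,0,0,0, 8,0,0,0,0, 8,0,0,-2,0, 8,0,0,-3,0]'
python3 -m crank '[8,0,0,-4,0, 8,-1,0,-2,0, 8,-2,0,0,0, 8,-2,0,0,0, 8,0,0,0,0, 8,0,0,0,0, 8,0,0,0,0, 8,0,0,0,0]'
python3 line.py
python3 - <<'E'
from h import *
p=optics.get_image("wrist");q=optics.get_image("scene")
R=lambda a,z:np.array([.4784+a[0]*np.cos(np.radians(15))-a[1]*np.sin(np.radians(15)),-.349+a[0]*np.sin(np.radians(15))+a[1]*np.cos(np.radians(15)),z])
o=[]
for im in(p,q):
  u,v=map(int,proj(im,R((-.035,0),.085)));h=(55,73) if im is p else(40,53)
  print(u,v);c=im["color"][max(0,v-h[0]):v+h[0],max(0,u-h[1]):u+h[1],::-1];o.append(cv2.resize(c,(400,300),interpolation=2))
cv2.imwrite("pics/w6.png",np.hstack(o)); print(env.observe()["q"])
E
```

```text
time_s: 15.97
position: [0.4775, -0.3464, 0.0821]
tool_rot: [[0.514, 0.858, -0.001], [0.858, -0.514, 0.002], [0.001, -0.002, -1.0]]
ft_force: [-5.8, 6.3, 7.4]
grip_width: 0.044
gripper_force: 50.8
time_s: 16.63
position: [0.4772, -0.3468, 0.1296]
tool_rot: [[0.51, 0.86, -0.004], [0.86, -0.51, 0.005], [0.002, -0.006, -1.0]]
ft_force: [-0.3, 0.4, 0.5]
grip_width: 0.0804
gripper_force: 0.0
time_s: 17.3
position: [0.453, -0.3901, 0.1915]
tool_rot: [[0.509, 0.861, -0.0], [0.861, -0.509, 0.0], [0.0, -0.0, -1.0]]
ft_force: [-0.2, 0.7, 0.2]
grip_width: 0.0796
gripper_force: 0.0
pca 109 C [ 0.478  -0.3487] size [0.042 0.042] ang 50.8 number 4.007
centroid 109 C [ 0.478  -0.3487] size [0.042 0.042] ang 58.2 number 3.8
248 177
332 189
[-5.20787563e+01  2.70692128e+01  6.73249878e+01  3.73813807e-03
  8.56129308e+01 -2.14733609e+01]
```

View pics/w6.png

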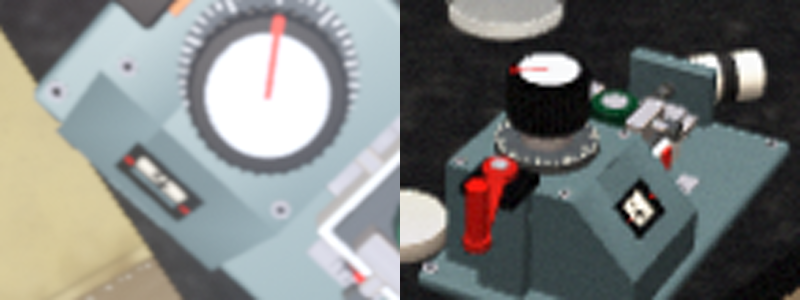

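The dial line reads 4.0 from two measures and the play is taken up. Next I'll turn the tool and go back to the lever post.

```bash

python3 -m crank '[5,0,0,0,0.12, 5,0,0,0,0.12, 5,0,0,0,0.12, 5,0,0,0,0.12, 5,0,0,0,0.12, 5,0,0,0,0.12, 5,0,0,0,0.12, 5,0,0,0,0.12]' >/dev/null
python3 -m crank '[5,0,0,0,0.12, 5,0,0,0,0.12, 5,0,0,0,0.12, 5,0,0,0,0.12, 5,0,0,0,0.12, 5,0,0,0,0.12, 5,0,0,0,0.12, 5,0,0,0,0.1]' >/dev/null
python3 -m crank '[5,-3.28,-1.89,0,0, 5,-3.28,-1.89,0,0, 5,-3.28,-1.89,0,0, 5,-3.28,-1.89,0,0, 5,0,0,0,0, 5,0,0,0,0, 5,0,0,0,0, 5,0,0,0,0]'
python3 - <<'E'
from h import *
s=env.observe();p=optics.get_image("wrist")
hs=cv2.cvtColor(p["color"],cv2.COLOR_RGB2HSV);m=(((hs[...,0]<8)|(hs[...,0]>172))&(hs[...,1]>150)&(hs[...,2]>90)).astype(np.uint8)
u,v=map(int,proj(p,(.4254,-.2414,.13)));print("pred",u,v)
mm=np.zeros_like(m);mm[v-25:v+25,u-25:u+25]=m[v-25:v+25,u-25:u+25]
# post top: brightest red
b=(mm>0)&(hs[...,2]>235);ys,xs=np.nonzero(b);print("bright",len(xs),xs.mean() if len(xs) else 0,ys.mean() if len(xs) else 0)
if len(xs):
  P=onz(p,(xs.mean(),ys.mean()),.13);print(P,"shift",(np.array(s["tool_rot"]).T@(P-s["position"])*100).round(2))
d=spotter.look_for(p,"lever_post")[:1];print(d)
save(p,"pics/w7.png",(max(0,u-100),max(0,v-100),u+100,v+60),3)
E
```

```text
time_s: 19.45
position: [0.4253, -0.2428, 0.1916]
tool_rot: [[0.649, -0.761, 0.0], [-0.761, -0.649, -0.0], [0.0, 0.0, -1.0]]
ft_force: [0.2, -0.5, 0.4]
grip_width: 0.0499
gripper_force: 0.0
pred 273 218
bright 85 273.3411764705882 220.31764705882352
[ 0.42405151 -0.240068    0.13      ] shift [-0.29 -0.08  6.16]
[{'at': [0.4945, 0.4002], 'score': 0.63}]
```

View pics/w7.png

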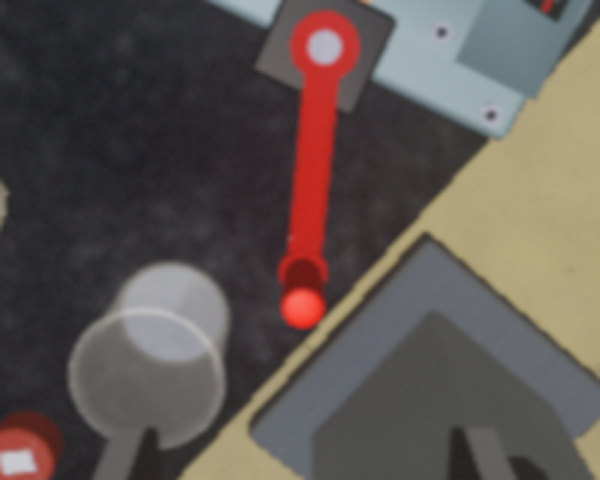

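The post top is at picture pixel (273,220), within 2 px of predicted. I'll descend, grip and swing home.

```bash

python3 -m crank '[4,-0.2,-0.1,2,0, 4,0,0,3,0, 4,0,0,3,0, 4,0,0,1.5,0, 4,0,0,0.9,0, 4,0,0,0.1,0, 0,0,0,0,0, 0,0,0,0,0]' 40
python3 -m crank '[0,0,0,0,0, 0,0,0,0,0, 0,0,0,0,0, 0,0,0,0,0, 0,0,0,0,0, 0,0,0,0,0, 0,0,0,0,0, 0,0,0,0,0]' 40
```

```text
time_s: 20.22
position: [0.425, -0.2405, 0.0876]
tool_rot: [[0.649, -0.761, 0.001], [-0.761, -0.649, -0.001], [0.002, -0.0, -1.0]]
ft_force: [0.5, 0.3, 0.4]
grip_width: 0.0172
gripper_force: 0.0
time_s: 20.88
position: [0.4244, -0.2409, 0.0878]
tool_rot: [[0.649, -0.76, 0.001], [-0.76, -0.649, -0.003], [0.003, 0.001, -1.0]]
ft_force: [-3.7, -4.7, 0.5]
grip_width: 0.0098
gripper_force: 39.0
```

```bash

python3 -m crank '[0,-0.03,0.68,0,-0.1, 0,-0.03,0.68,0,-0.1, 0,-0.03,0.68,0,-0.1, 0,-0.03,0.68,0,-0.1, 0,-0.03,0.68,0,-0.1, 0,-0.03,0.68,0,-0.1, 0,-0.03,0.68,0,-0.1, 0,0,0,0,0]' 50
python3 -m crank '[0,-0.03,0.68,0,-0.1, 0,-0.03,0.68,0,-0.1, 0,-0.03,0.68,0,-0.1, 0,-0.03,0.68,0,-0.1, 0,-0.03,0.68,0,-0.1, 0,-0.03,0.68,0,-0.1, 0,0,0.5,0,-0.07, 0,0,0,0,0]'
python3 - <<'E'
from h import *
P=np.array(env.observe()["position"])[:2]; v=P-[.4644,-.2971]; print(np.linalg.norm(v),"lever", 1.4-np.radians(205-np.degrees(np.arctan2(v[1],v[0]))%360))
E
```

```text
time_s: 21.55
position: [0.3981, -0.279, 0.0878]
tool_rot: [[0.987, -0.161, 0.002], [-0.161, -0.987, -0.001], [0.002, 0.001, -1.0]]
ft_force: [-1.2, -1.3, 4.5]
grip_width: 0.0092
gripper_force: 49.4
time_s: 22.22
position: [0.4018, -0.3228, 0.0878]
tool_rot: [[0.875, 0.485, 0.0], [0.485, -0.875, -0.0], [0.0, 0.0, -1.0]]
ft_force: [-1.1, 3.3, 5.5]
grip_width: 0.009
gripper_force: 49.7
0.06762468022563764 lever 1.3532982212558347
```

```bash

python3 -m crank '[0,0,0.3,0,0, 0,0,0.2,0,0, 0,0,0,0,0, 0,0,0,0,0, 0,0,0,0,0, 0,0,0,0,0, 0,0,0,0,0, 0,0,0,0,0]'
python3 -m crank '[0,0,0.2,0,0, 0,0,0.1,0,0, 0,0,0,0,0, 0,0,0,0,0, 0,0,0,0,0, 0,0,0,0,0, 0,0,0,0,0, 0,0,0,0,0]'
```

```text
time_s: 22.88
position: [0.4024, -0.3241, 0.0877]
tool_rot: [[0.876, 0.482, -0.004], [0.482, -0.876, 0.005], [-0.001, -0.006, -1.0]]
ft_force: [-8.9, 14.2, 15.1]
grip_width: 0.0094
gripper_force: 50.6
time_s: 23.55
position: [0.4024, -0.3242, 0.0875]
tool_rot: [[0.876, 0.483, -0.007], [0.483, -0.876, 0.01], [-0.002, -0.012, -1.0]]
ft_force: [-14.7, 22.7, 22.6]
grip_width: 0.0094
gripper_force: 51.6
```

The lever is on its stop (27 N, no motion). I'll release, retreat and check.

```bash

python3 -m crank '[0,0,-0.3,0,0, 4,0,-0.1,0,0, 4,0,0,0,0, 4,0,0,0,0, 4,0,0,0,0, 4,0,0,-2,0, 4,0,0,-3,0, 4,0,0,-4,0]'
python3 -m crank '[4,-3,0,-2,0, 4,-1,0,0,0, 4,0,-3,0,0, 4,0,-3,0,0, 4,0,0,0,0, 4,0,0,0,0, 4,0,0,0,0, 4,0,0,0,0]'
python3 line.py
python3 - <<'E'
from h import *
p=optics.get_image("wrist");print(np.round(proj(p,(.4028,-.3258,.13))),np.round(proj(p,(.399,-.321,.13))),np.round(proj(p,(.4784,-.349,.132))))
save(p,"pics/w8.png",(120,0,440,240),2.5)
for n in("beaker","ref_block","red_mount"):
  for d in spotter.look_for(p,n)[:1]: print(n,onz(p,np.array(d["at"])*[560,420],{"beaker":.035,"ref_block":.014,"red_mount":.019}[n]).round(3))
E
```

```text
time_s: 24.22
position: [0.4028, -0.3257, 0.1759]
tool_rot: [[0.875, 0.484, -0.003], [0.484, -0.875, 0.004], [-0.001, -0.005, -1.0]]
ft_force: [0.6, -1.2, 0.6]
grip_width: 0.0405
gripper_force: 0.0
time_s: 24.88
position: [0.3398, -0.294, 0.1963]
tool_rot: [[0.875, 0.484, -0.0], [0.484, -0.875, -0.0], [-0.0, 0.0, -1.0]]
ft_force: [0.8, -0.1, 0.2]
grip_width: 0.0398
gripper_force: 0.0
pca 142 C [ 0.4778 -0.3502] size [0.042 0.039] ang 51.2 number 3.993
centroid 142 C [ 0.4778 -0.3502] size [0.042 0.039] ang 59.6 number 3.762
[347. 168.] [339. 169.] [431.  93.]
beaker [ 0.434 -0.162  0.035]
ref_block [ 0.546 -0.307  0.014]
red_mount [ 0.435 -0.086  0.019]
```

View pics/w8.png

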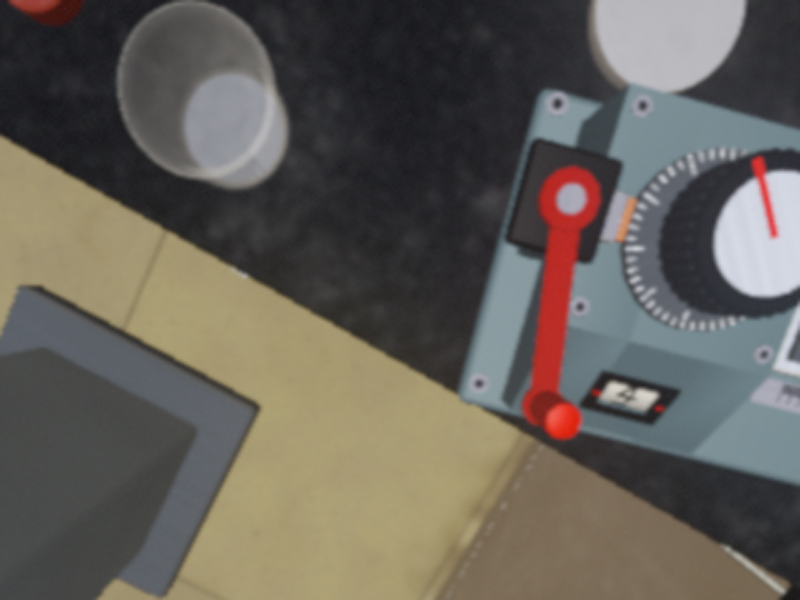

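The window shows the 4 centred between its marks. The post is at pixel (345,168), against (347,168) predicted for fully home. Beaker, block and red mount stand where they were, so I'm handing in.

```bash
python3 -c "
from rig import env
print(env.close_job())"
```

```text
the job is handed in; nothing more can be done
None
```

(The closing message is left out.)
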